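# Feel the bottom filling of a lasted shoe

### The job

Before the outsole goes on, check that the three bottom pieces of the upside-down shoe lie firm: with the fingertips touch the round cork disc at the toe end, then the square board at the heel, then the narrow steel shank at the waist, in that order, resting on each for about half a second and lifting clear of the shoe in between. Touch each one lightly, so that the sprung jack under the shoe never goes down to its stop, and do not lift the shoe or shift it on the jack. Leave the hammer, tack bowl and jar alone.

Things in the scene. Friction and masses are not known exactly. Their poses are not given: they have to be found in the camera images.
- shoe: Black shoe on its green last, 275 mm long, up to 82 mm wide, 0.5 to 0.7 kg, upside down and loose on the jack, pointing any way. Origin mid-length on its underside (105 mm above the table at rest); x towards the toe, z up. The flat level sole face is 88 mm above the origin. Low guide walls and its weight hold it; a push straight down on any of the three pieces does not tip it.
- cork: Plain cork disc, 60 mm across and 3 mm thick, fixed on the sole face at the broad toe end, centred 70 mm from the shoe's origin towards the toe. Origin at the centre of its underside: its top is 3 mm above the origin, 196 mm above the table.
- shank: Steel strip, 70 mm long (along the shoe, its x), 16 mm wide and 3 mm thick, fixed on the sole face at the narrow waist, centred 15 mm from the shoe's origin towards the heel. Origin at the centre of its underside: its top is 3 mm above the origin. 15 mm of bare sole lies between it and the cork, 21 mm between it and the heel board.
- heel: Pale square board, 44 by 44 mm and 3 mm thick, fixed on the sole face at the heel, centred 93 mm from the shoe's origin towards the heel. Origin at the centre of its underside: its top is 3 mm above the origin.
- head (a joint): How far the jack's sprung head, with the shoe on it, has been pushed down, in m: 0 at the top (start), 0.016 at its bottom stop. It starts to sink at a push of 1.5 to 4 N and yields 0.8 N per mm, so it meets the stop at about 15 N; it springs back up when let go.
- head_seat (a point): Point on the top of the jack's head where the shoe's origin rests, 105 mm above the table at rest; it goes down with the head.
- shoe_seat (a point): The shoe's origin; it coincides with the head's seat while the shoe lies properly on the jack.
- jack: Dark steel jack fixed to the table under the shoe: base 170 by 120 mm, column in the middle, up to a 245 by 74 mm head with a heel cup and a toe rest, all below the sole face. Origin at the centre of its underside on the table; x along the shoe to the toe.
- hammer: Bystander: loose hammer, 240 mm long and under 40 mm high, lying on the table about 160 mm beside the shoe's middle, on the shoe frame's +y side. Origin at the middle of its underside.
- bowl: Bystander: loose steel tack bowl, 84 mm across, 35 mm high, on the table about 150 mm beside the shoe on its frame's -y side, near the heel. Origin under its centre.
- jar: Bystander: loose amber glass jar, 56 mm across, 85 mm high, on the table about 160 mm beside the shoe on its frame's -y side, near the toe. Origin under its centre.

How it is judged:
By the outcome, as a careful person would: the job done as asked, in the order asked, and still so for the second after the job is handed in, with the robot touching nothing.
It also fails if it takes over 38 s, if anything falls off the work surface, if the arm or the gripper's body presses on something with over 40 N, if the wrist force passes 120 N, or if a joint passes its speed limit or range.

### The arm

A 6-joint arm with a two-finger parallel gripper is mounted at the origin on the work surface. World frame = base frame: x ahead of the robot, y to its left, z up, the work surface at z = 0. Lengths are in m, angles in rad, forces in N, time in s.
With the tool pointing down it reaches from about 0.35 to 0.775 m from the base axis. Payload 7.3 kg.
Tool frame: the origin (TCP) lies midway between the tips of the shut fingers; the grasp point (between the pads) lies 19 mm behind it (tcp_to_grasp is the distance from the TCP to the grasp point, in m); z points along the fingers, y is the line along which they close (so a half turn about z gives the same grasp; the last joint's range is limited). The gripper opens to 92 mm and grips with 3 to 60 N. Pads are 19 mm wide; open, the fingers measure 130 mm over their backs; the gripper's body (75 mm by 190 mm) begins 47 mm behind the grasp point.
Start: joints at [-1.436, 0.342, 1.524, -0, 1.275, -0.146], TCP at [0.146, -0.504, 0.227] pointing down, gripper open.
Joint ranges: [-2.53, 2.53], [-0.77, 2.02], [0.04, 2.7], [-1, 4.14], [0.28, 2.66], [-3.11, 3.11]. Speed limits (rad/s): [2.57, 2.57, 3.14, 3.14, 3.14, 3.14].

### API

Orientations are given as [roll, pitch, yaw] about the fixed x, y, z axes, in that order (R = Rz(yaw) Ry(pitch) Rx(roll)).
In Python, from cell import observe, read_camera, calibration, hand_in, tcp_to_grasp gives the robot as it stands.
- The arm moves only by the tool send_rows, never from a script. Its argument "targets" is a list of rows, each a list of 5 numbers: the opening, from 0 (shut) to 1 (fully open), then the shift along the world's x, y, z in m, then the turn about the world's z in rad. A call has 1 to 5 rows; each row shifts and turns the commanded pose from where the row before left it; what a row does not reach is not made up. A row lasts 1/10 s, in which the tool goes at most 50 mm and 8.59 degrees, less where a joint would pass 70% of its speed; a pose out of reach is approached as far as the arm can. A call is refused whole if a number of a shift passes 0.05 or a number of a turn 0.15, either way. A call with a gripper value outside its range is refused whole. The fingers move at their own pace and stop on an object; "grip_force" is the grip in N (left out, the last holds). Time passes only in rows, so rows that do not move let the fingers close. It gives the time, the measured TCP pose, the force, the opening and the grip force at its end, in the units of the state.
- observe(): the state, without advancing time (a new reading comes with each control period).
- read_camera(name): name is "scene" or "top"; returns (picture, depth): 400x640x3 uint8, red, green, blue; 400x640 float32, m along the optical axis (not along the pixel's ray), 0 where there is no reading.
- calibration(name): a dict with "intrinsics" (3x3 intrinsics, pixels), "world_to_cam" (4x4, takes a point from world to camera coordinates). Camera axes: x right, y up, looking along -z (the intrinsics and any distortion apply to the point x, -y, -z); pixel columns grow to the right and rows downward; lengths in m; the calibration is good to about 2 mm. A picture is of the moment at which its call begins. calibration takes no time and is no camera call.
- hand_in(): hands the job in; it is judged then, once.
The state is a dict: "time": time; "qpos": joint angles; "qvel": joint speeds; "joint_efforts": joint torques, N m; "tool_pos": TCP position; "tool_rot": TCP orientation; "contact_force": force on the tool from outside, world axes, zero at the start; "torque": the same for the moment, N m; "opening": finger opening in m; "grip_force": force on a finger pad.
Only numpy, scipy, OpenCV 4.12 (cv2) and the standard library are available. Lean on these libraries where they do the work, as an engineer would, in place of code of your own. Each camera call takes 0.05 s, during which the arm holds its last target. There are 200 camera calls.

## Working session

There is one attempt and no reset: what is moved stays moved. The work goes in short steps, Python scripts to look and compute and a tool call to move; the robot and the scene stay as the last step left them, time stands still between calls to the robot, and variables do not carry over. Pictures are saved under pics/ and viewed, at most 10 in all, crops included, and the job is handed in when it is done.

Besides the shell and the picture viewer there is one more tool, called after "Request:" as name(argument=value, ...), one argument or row to a line, values as JSON. send_rows: Moves the arm, as the interface text tells. Its arguments: {"type":"object","properties":{"targets":{"type":"array","items":{"type":"array","items":{"type":"number"}}},"grip_force":{"type":"number"}},"required":["targets"]}

```bash
mkdir -p pics; ls; python3 - <<'E'
from cell import *
import cv2,numpy as np
for n in("top","scene"):
    p,d=read_camera(n); np.savez(n,p=p,d=d); cv2.imwrite(f"pics/{n}0.png",p[...,::-1])
    print(n,calibration(n))
print(observe())
E
```

```text
pics
top {'intrinsics': array([[463.03126233,   0.        , 316.57284646],
       [  0.        , 463.03126233, 199.50960815],
       [  0.        ,   0.        ,   1.        ]]), 'world_to_cam': array([[ 0.02654729, -0.99941583, -0.02152315, -0.01255103],
       [ 0.99137502,  0.02355729,  0.12892096, -0.59711339],
       [-0.12833862, -0.02476002,  0.99142127, -0.85375189],
       [ 0.        ,  0.        ,  0.        ,  1.        ]])}
scene {'intrinsics': array([[464.56630861,   0.        , 318.86048154],
       [  0.        , 464.56630861, 200.95914199],
       [  0.        ,   0.        ,   1.        ]]), 'world_to_cam': array([[ 7.57656488e-01,  6.52653525e-01,  1.48825643e-04,
        -4.52293582e-01],
       [-4.93984244e-01,  5.73310447e-01,  6.53677824e-01,
         2.08027419e-01],
       [ 4.26539813e-01, -4.95336762e-01,  7.56772938e-01,
        -1.09527263e+00],
       [ 0.00000000e+00,  0.00000000e+00,  0.00000000e+00,
         1.00000000e+00]])}
{'time': 0.1, 'qpos': array([-1.43601196e+00,  3.42647184e-01,  1.52489835e+00, -3.44990517e-05,
        1.27540383e+00, -1.45999065e-01]), 'qvel': array([-0.00165234, -0.0023355 , -0.00365385,  0.00044478,  0.00067807,
       -0.00057597]), 'joint_efforts': array([ 1.77812974e-03, -4.32003558e+01, -2.44694853e+01,  7.19103031e-02,
        5.26375172e-02, -4.35712275e-05]), 'tool_pos': array([ 0.14544535, -0.504081  ,  0.22612558]), 'tool_rot': array([-3.14024558e+00, -1.64735240e-04,  2.80793382e-01]), 'contact_force': array([-0.5425798 ,  0.95804562,  0.38058496]), 'torque': array([-0.01529211,  0.04237056, -0.03539412]), 'grip_force': 0.0, 'opening': 0.09200283671735221}
```

View pics/top0.png

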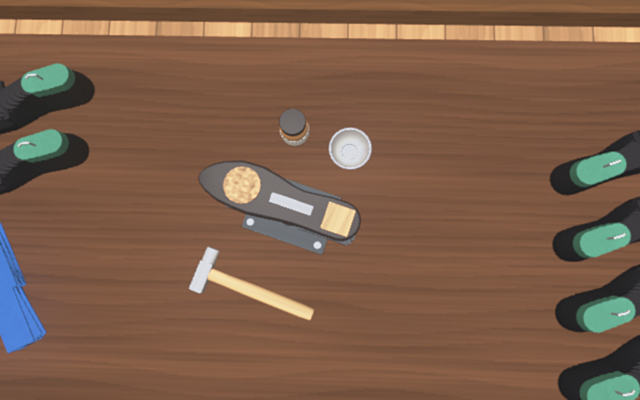

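View pics/scene0.png

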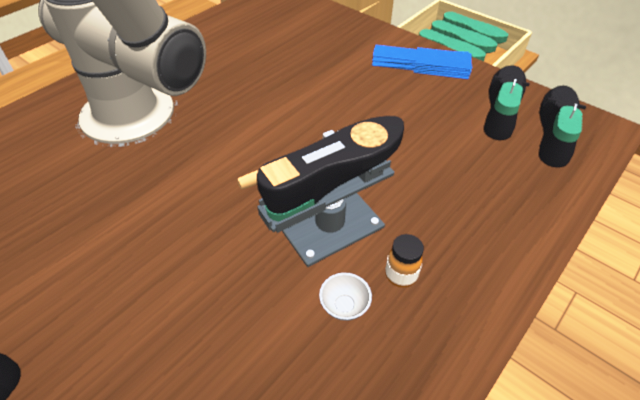

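The top view shows the cork at about (241,184), the shank at (291,203) and the heel board at (338,219). The hammer is below the shoe; the jar and bowl are above it. Next I cast rays onto z=0.196.

```bash
python3 - <<'E'
from cell import *
import cv2,numpy as np
seeds={"top":dict(cork=(241,184),shank=(291,203),heel=(338,219)),"scene":dict(cork=(369,134),shank=(323,152),heel=(279,171))}
for n in seeds:
    f=np.load(n+".npz");p=f["p"];c=calibration(n);K=c["intrinsics"];T=c["world_to_cam"];R=T[:3,:3];o=-R.T@T[:3,3]
    m=(p.max(2)>125).astype(np.uint8)
    m=cv2.morphologyEx(m,cv2.MORPH_CLOSE,np.ones((3,3)))
    _,L,S,C=cv2.connectedComponentsWithStats(m,connectivity=4)
    P={}
    for k,(u,v) in seeds[n].items():
        l=L[v,u]; uv=C[l]; x=np.linalg.inv(K)@[*uv,1]; r=R.T@(x*[1,-1,-1])
        P[k]=o+r*(.196-o[2])/r[2]
        print(n,k,l,S[l],uv.round(1),P[k].round(4), f["d"][v,u])
    a=P["cork"]-P["heel"]; print(np.linalg.norm(a),"yaw",np.arctan2(a[1],a[0]), "shank exp",P["heel"]+a*78/163)
E
```

```text
top cork 104 [ 222  166   40   39 1184] [241.4 184.5] [0.5981 0.1191 0.196 ] 0.73735285
top shank 108 [268 191  46  25 538] [290.7 203.4] [0.5697 0.0394 0.196 ] 0.73256826
top heel 115 [320 201  36  36 879] [337.5 218.7] [ 0.5471 -0.0352  0.196 ] 0.7302908
0.16251140562307442 yaw 1.2516695068385193 shank exp [0.57152791 0.0386571  0.196     ]
scene cork 1 [     0      0    640    400 235029] [322.  205.8] [ 0.6418 -0.0452  0.196 ] 0.0
scene shank 5 [302 141  43  23 388] [322.9 151.7] [0.5712 0.0394 0.196 ] 0.7224664
scene heel 1 [     0      0    640    400 235029] [322.  205.8] [ 0.6418 -0.0452  0.196 ] 0.6955938
0.0 yaw 0.0 shank exp [ 0.64177765 -0.04524136  0.196     ]
```

Ray positions: cork (0.598, 0.119), heel (0.547, -0.035), shank (0.571, 0.039), and the shoe's yaw is 1.25. I'll point the closed fingers along the shoe at tool yaw -0.32 and travel at z≈0.25.

Request:
send_rows(
  targets=[
    [0, 0, 0, 0.012, 0],
    [0, 0.02, 0.025, 0.012, -0.05],
    [0, 0.024, 0.032, 0, -0.05],
    [0, 0.024, 0.032, 0, -0.05],
    [0, 0.024, 0.032, 0, -0.05],
  ],
  grip_force=5,
)

```text
time: 0.6
tool_pos: [0.2382, -0.3824, 0.2516]
tool_rot: [3.141, -0.0, 0.078]
contact_force: [-0.3, -0.3, -0.0]
opening: 0.0563
grip_force: 0.0
```

Request:
send_rows(
  targets=[
    [0, 0.024, 0.032, 0, -0.05],
    [0, 0.024, 0.032, 0, -0.05],
    [0, 0.024, 0.032, 0, -0.05],
    [0, 0.024, 0.032, 0, -0.05],
    [0, 0.024, 0.032, 0, -0.05],
  ],
)

```text
time: 1.1
tool_pos: [0.3584, -0.2222, 0.2517]
tool_rot: [3.141, -0.001, -0.171]
contact_force: [1.0, -1.4, 0.4]
opening: 0.0165
grip_force: 0.0
```

Request:
send_rows(
  targets=[
    [0, 0.024, 0.032, 0, -0.05],
    [0, 0.024, 0.032, 0, -0.05],
    [0, 0.024, 0.032, 0, -0.05],
    [0, 0.024, 0.032, 0, 0],
    [0, 0.024, 0.032, 0, 0],
  ],
)

```text
time: 1.6
tool_pos: [0.4785, -0.0619, 0.2517]
tool_rot: [3.141, -0.001, -0.319]
contact_force: [0.8, 0.1, 0.3]
opening: 0.0007
grip_force: 0.0
```

Request:
send_rows(
  targets=[
    [0, 0.024, 0.036, 0, 0],
    [0, 0.024, 0.036, 0, 0],
    [0, 0.024, 0.036, 0, 0],
    [0, 0.024, 0.036, 0, 0],
    [0, 0.0235, 0.037, 0, 0],
  ],
)

```text
time: 2.1
tool_pos: [0.5979, 0.1192, 0.2516]
tool_rot: [-3.142, -0.001, -0.319]
contact_force: [0.9, 0.6, 0.7]
opening: 0.0005
grip_force: 0.0
```

Request:
send_rows(
  targets=[
    [0, 0, 0, -0.02, 0],
    [0, 0, 0, -0.015, 0],
    [0, 0, 0, -0.008, 0],
    [0, 0, 0, 0, 0],
    [0, 0, 0, 0, 0],
  ],
)

```text
time: 2.6
tool_pos: [0.5974, 0.1173, 0.2087]
tool_rot: [-3.141, -0.001, -0.32]
contact_force: [-0.4, -0.0, 0.5]
opening: 0.0004
grip_force: 0.0
```

Request:
send_rows(
  targets=[
    [0, 0, 0, -0.005, 0],
    [0, 0, 0, -0.004, 0],
    [0, 0, 0, -0.003, 0],
    [0, 0, 0, -0.002, 0],
    [0, 0, 0, 0, 0],
  ],
)

```text
time: 3.1
tool_pos: [0.597, 0.1174, 0.1942]
tool_rot: [3.141, -0.001, -0.319]
contact_force: [-1.8, -1.3, 5.7]
opening: 0.0007
grip_force: 2.7
```

Request:
send_rows(
  targets=[
    [0, 0, 0, -0.001, 0],
    [0, 0, 0, 0, 0],
    [0, 0, 0, 0, 0],
    [0, 0, 0, 0, 0],
    [0, 0, 0, 0, 0],
  ],
)

```text
time: 3.6
tool_pos: [0.5971, 0.1174, 0.1936]
tool_rot: [3.142, -0.001, -0.319]
contact_force: [-2.6, -1.2, 5.5]
opening: 0.0002
grip_force: 2.9
```

Request:
send_rows(
  targets=[
    [0, 0, 0, 0.005, 0],
    [0, 0, 0, 0.01, 0],
    [0, 0, 0, 0.02, 0],
    [0, 0, 0, 0.02, 0],
    [0, 0, 0, 0, 0],
  ],
)

```text
time: 4.1
tool_pos: [0.5984, 0.1178, 0.2511]
tool_rot: [-3.139, -0.006, -0.319]
contact_force: [0.6, 0.6, 0.7]
opening: 0.0007
grip_force: 0.0
```

Request:
send_rows(
  targets=[
    [0, -0.01, -0.03, 0, 0],
    [0, -0.01, -0.03, 0, 0],
    [0, -0.01, -0.031, 0, 0],
    [0, -0.01, -0.031, 0, 0],
    [0, -0.011, -0.031, 0, 0],
  ],
)

```text
time: 4.6
tool_pos: [0.5452, -0.0364, 0.2468]
tool_rot: [3.141, 0.001, -0.319]
contact_force: [0.7, -1.0, -0.0]
opening: 0.0009
grip_force: 0.0
```

```bash
python3 - <<'E'
from cell import *
import cv2
for n in("top","scene"):
    p,d=read_camera(n); cv2.imwrite(f"pics/{n}1.png",p[...,::-1])
s=observe();print(s["time"],s["tool_pos"],s["contact_force"])
E
```

```text
4.7 [ 0.54469423 -0.0385273   0.24694329] [0.62825436 0.22251875 0.45565163]
```

View pics/scene1.png

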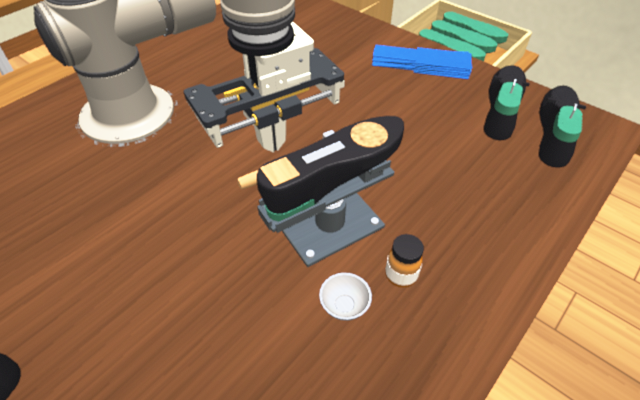

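The shoe sits unchanged at the same pixels and the tool is above the heel board at (279,171). I'll correct x by 2 mm and y by 3 mm, then descend.

Request:
send_rows(
  targets=[
    [0, 0.002, 0.003, -0.02, 0],
    [0, 0, 0, -0.015, 0],
    [0, 0, 0, -0.005, 0],
    [0, 0, 0, 0, 0],
    [0, 0, 0, 0, 0],
  ],
)

```text
time: 5.2
tool_pos: [0.5484, -0.0322, 0.2082]
tool_rot: [-3.142, -0.001, -0.319]
contact_force: [0.7, 1.0, 0.9]
opening: 0.0007
grip_force: 0.0
```

Request:
send_rows(
  targets=[
    [0, 0, 0, -0.004, 0],
    [0, 0, 0, -0.003, 0],
    [0, 0, 0, -0.003, 0],
    [0, 0, 0, -0.002, 0],
    [0, 0, 0, 0, 0],
  ],
)

```text
time: 5.7
tool_pos: [0.548, -0.0324, 0.1959]
tool_rot: [3.142, -0.0, -0.319]
contact_force: [-1.0, 0.2, 3.9]
opening: 0.0005
grip_force: 2.0
```

Contact; a little firmer, then hold and lift.

Request:
send_rows(
  targets=[
    [0, 0, 0, -0.0015, 0],
    [0, 0, 0, 0, 0],
    [0, 0, 0, 0, 0],
    [0, 0, 0, 0, 0],
    [0, 0, 0, 0, 0],
  ],
)

```text
time: 6.2
tool_pos: [0.548, -0.0325, 0.1946]
tool_rot: [3.142, -0.0, -0.319]
contact_force: [-2.3, 0.3, 5.2]
opening: 0.0003
grip_force: 2.5
```

Request:
send_rows(
  targets=[
    [0, 0, 0, 0, 0],
    [0, 0, 0, 0.006, 0],
    [0, 0, 0, 0.015, 0],
    [0, 0, 0, 0.03, 0],
    [0, 0, 0, 0, 0],
  ],
)

```text
time: 6.7
tool_pos: [0.5499, -0.0328, 0.249]
tool_rot: [-3.141, -0.007, -0.319]
contact_force: [-0.2, -0.1, 0.3]
opening: 0.0007
grip_force: 0.0
```

Request:
send_rows(
  targets=[
    [0, 0.007, 0.02, 0, 0],
    [0, 0.007, 0.02, 0, 0],
    [0, 0.007, 0.02, 0, 0],
    [0, 0.002, 0.012, 0, 0],
    [0, 0, 0, 0, 0],
  ],
)

```text
time: 7.2
tool_pos: [0.5709, 0.0408, 0.2447]
tool_rot: [3.141, 0.001, -0.317]
contact_force: [-0.1, -0.5, -0.0]
opening: 0.0009
grip_force: 0.0
```

Request:
send_rows(
  targets=[
    [0, 0, 0, 0, 0],
    [0, 0, 0, 0, 0],
  ],
)

```text
time: 7.4
tool_pos: [0.5708, 0.0387, 0.2452]
tool_rot: [3.141, 0.0, -0.32]
contact_force: [0.5, -0.4, 0.8]
opening: 0.0005
grip_force: 0.0
```

Request:
send_rows(
  targets=[
    [0, 0, 0, -0.018, 0],
    [0, 0, 0, -0.015, 0],
    [0, 0, 0, -0.004, 0],
    [0, 0, 0, 0, 0],
    [0, 0, 0, 0, 0],
  ],
)

```text
time: 7.9
tool_pos: [0.5714, 0.0392, 0.209]
tool_rot: [-3.141, -0.001, -0.32]
contact_force: [1.2, 0.3, 0.1]
opening: 0.0004
grip_force: 0.0
```

Request:
send_rows(
  targets=[
    [0, 0, 0, -0.004, 0],
    [0, 0, 0, -0.003, 0],
    [0, 0, 0, -0.003, 0],
    [0, 0, 0, -0.002, 0],
    [0, 0, 0, 0, 0],
  ],
)

```text
time: 8.4
tool_pos: [0.5709, 0.0396, 0.1963]
tool_rot: [3.141, 0.0, -0.319]
contact_force: [-1.1, 0.2, 1.8]
opening: 0.0
grip_force: 0.7
```

Request:
send_rows(
  targets=[
    [0, 0, 0, -0.002, 0],
    [0, 0, 0, 0, 0],
    [0, 0, 0, 0, 0],
    [0, 0, 0, 0, 0],
    [0, 0, 0, 0, 0],
  ],
)

```text
time: 8.9
tool_pos: [0.5711, 0.0396, 0.1946]
tool_rot: [-3.142, -0.0, -0.319]
contact_force: [-2.0, -0.0, 5.0]
opening: 0.0008
grip_force: 2.5
```

Request:
send_rows(
  targets=[
    [0, 0, 0, 0, 0],
    [0, 0, 0, 0.006, 0],
    [0, 0, 0, 0.015, 0],
    [0, 0, 0, 0.03, 0],
    [0, 0, 0, 0.03, 0],
  ],
)

```text
time: 9.4
tool_pos: [0.5707, 0.0395, 0.2756]
tool_rot: [3.141, 0.002, -0.319]
contact_force: [1.7, -0.3, 0.4]
opening: 0.0006
grip_force: 0.0
```

Request:
send_rows(
  targets=[
    [0, -0.03, -0.03, 0, 0],
    [0, -0.03, -0.03, 0, 0],
    [0, -0.03, -0.03, 0, 0],
    [0, -0.02, -0.03, 0, 0],
    [0, 0, 0, 0, 0],
  ],
)

```text
time: 9.9
tool_pos: [0.4591, -0.0831, 0.2756]
tool_rot: [3.14, 0.0, -0.323]
contact_force: [0.0, 0.8, 0.3]
opening: 0.0004
grip_force: 0.0
```

```bash
python3 - <<'E'
from cell import *
import cv2
for n in("top","scene"):
    p,d=read_camera(n); cv2.imwrite(f"pics/{n}2.png",p[...,::-1])
E
```

```text
(no output)
```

View pics/scene2.png

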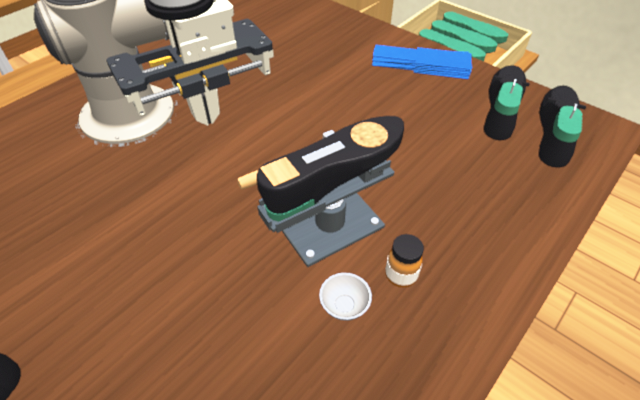

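The shoe (cork at (369,134), heel board at (279,171)), bowl and jar are where they began, and the arm is clear.

```bash
python3 -c "
from cell import *
print(hand_in())"
```

```text
the job is handed in; nothing more can be done
None
```

I touched the cork, heel board and shank in that order with about 5–6 N each, resting about half a second on each and lifting clear between; the shoe looked unmoved in the last camera view, and the job was handed in at about 10 s.

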